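Park the keeper and lift off the tablet jar's safety cap

TASK

First swing the keeper arm off the jar's cap by turning its knob counter-clockwise (seen from above) until the small tail pointer lines up with the raised index rib on the dial. Then take the jar's push-and-turn safety cap, press it down against its spring, twist it counter-clockwise until it is free, and lift it straight up. Finish while still holding the cap level in the gripper, about 8 cm above the jar's mouth and clear of everything else; leave the keeper parked at its mark and the dish, brush and clothespins where they lie.

Things in the scene. Friction and masses are not known exactly. Their poses are not given: they have to be found in the camera images.
- caddy: Fixed aluminium base plate 100 x 240 x 10 mm, origin centre of its underside, z up. Clamped on it at x 0, y -65 mm: a clear glass jar, 66 mm wide up to 58 mm above the shelf, narrowing to a 37 mm neck at 68 mm. At x 0, y +65 mm: a 24 mm post with a flat dial, 96 mm across, top 114 mm above the shelf, and above it the keeper.
- jar_mouth (a point): Centre of the jar's rim, 104.5 mm above the shelf; axes as the caddy's. The grey seal ring in it (33 mm wide) stands up to 10 mm above the rim once the cap is off.
- cap: White push-and-turn cap, loose, about 35 g: 16-sided, 56 mm across flats, 30 mm tall, a low rib across its top. Origin: centre of its underside, z up. Locked, its underside is 86 mm and top 116 mm above the shelf, and it can neither turn nor lift until pressed down (see joint seal).
- seal (a joint): Sprung ring under the cap, m: 0 cap locked, grows as the cap is pressed, -0.003 cap off. Back force 5 N at 0, 10 N at the stop (0.0065). Kept pressed beyond 0.0035 (0.005 to 0.006 is good), the cap turns counter-clockwise from above; less than 0.75 rad from locked it stays caught, from 0.75 to 1.4 it lifts off, near 1.5 is a stop.
- keeper (a joint): Keeper angle, rad, growing counter-clockwise from above; the pointer meets the index at 1.40. At 0 its 5 mm thick arm reaches 168 mm from the knob axis, straight over the cap, 8 mm above the cap's top; starts between 0 and 0.35. Friction 0.06 N m, stays where it is left, range -0.4 to 2.2.
- keeper_grip (a point): Grip point of the knob, on its axis, 148 mm above the shelf. The knob is a black upright bar 14 mm thick (point x), 36 mm long (point y), 124 to 156 mm above the shelf. The point turns with it: -y along the arm, +y along the tail pointer. The 10 mm wide arm leaves the bar's foot, 124 to 129 mm above the shelf.
- pointer_tip (a point): Tip of the short tail pointer (4 mm wide) opposite the arm, 38 mm from the knob axis, 129 mm above the shelf.
- index_mark (a point): Top of the raised index rib on the dial, 10 mm long radially, 4 mm wide, 8 mm high, centred 43 mm from the knob axis, 122 mm above the shelf.
- dish: White ceramic dish, 110 mm wide, 22 mm tall, with two clothespins in it; leave alone. Origin: centre of its underside.
- brush: Orange plastic stain brush, 105 x 42 x 40 mm, bristles down; leave alone. Origin: centre of its underside.
- clothespin_a: Wooden spring clothespin lying flat, 72 x 15 x 11 mm; leave alone. Origin: centre of its underside.
- clothespin_b: Another such clothespin; leave alone. Origin: centre of its underside.
Not all that is in view belongs to the job. What is shaped like the cap but green is not meant.

How it is judged:
By the outcome, as a careful person would: the job done as asked, in the order asked, and still so for the second after the job is handed in, while the arm keeps its last pose, push and grip.
It also fails if it takes over 58 s, if anything falls off the work surface, if the arm or the gripper's body presses on something with over 40 N, if the wrist force passes 120 N, or if a joint passes its speed limit or range.

ROBOT

A 6-joint arm with a two-finger parallel gripper is mounted at the origin on the work surface. World frame = base frame: x ahead of the robot, y to its left, z up, the work surface at z = 0. Lengths are in m, angles in rad, forces in N, time in s.
With the tool pointing down it reaches from about 0.35 to 0.775 m from the base axis. Payload 5.5 kg.
Tool frame: the origin (TCP) lies on the mounting face of the last link; the fingertips stand 173 mm ahead of it and the grasp point (between the pads) lies 155 mm ahead of it; z points along the fingers, y is the direction in which the jaws open and shut (so a half turn about z gives the same grasp; the last joint's range is limited). The gripper opens to 85 mm and grips with 20 to 120 N. Pads are 22 mm wide; open, the fingers measure 114 mm over their backs; the gripper's body (76 mm by 85 mm) begins 54 mm behind the grasp point. The pads swing forward as they close: fully open they stand 13 mm farther back than shut.
Start: joints at [-1.45, 0.313, 0.046, 1.304, 0, 1.431], TCP at [0.148, -0.556, 0.405] pointing down, gripper open.
Joint ranges: [-2.76, 2.76], [-0.86, 1.69], [-1.03, 1.26], [-2.2, 2.34], [-1.47, 1.5], [-3.14, 3.14]. Speed limits (rad/s): [2.57, 2.57, 3.14, 3.14, 3.14, 3.14].

INTERFACE

Orientations are given as a unit quaternion [w, x, y, z].
In Python, from workcell import * gives the robot as it stands. The module is installed in compiled form; this text tells all that it offers.
- The arm moves only by the shell command python3 -m crank 'ROWS' [FORCE]. ROWS is JSON, a list of rows, each a list of 7 numbers: the shift along the tool's x, y, z in mm, then the turn, a rotation vector about the tool's x, y, z in degrees, then the opening, from 0 (shut) to 1 (fully open). A call has exactly 8 rows; each row shifts and turns the commanded pose from where the row before left it, along the tool's axes as they then stand; what a row does not reach is not made up. A row lasts 1/8 s, in which the tool goes at most 62.5 mm and 10.7 degrees, less where a joint would pass 70% of its speed; a pose out of reach is approached as far as the arm can. A call with a gripper value outside its range is refused whole. The fingers move at their own pace and stop on an object; FORCE is the grip in N (left out, the last holds). Time passes only in rows, so rows that do not move let the fingers close, or fill a call up. It gives the time, the measured TCP pose, the force and the opening at its end, in the units of the state.
- get_state(): the state, without advancing time (a new reading comes with each control period).
- read_camera(name): name is "scene" or "side" or "wrist"; returns the picture (480x640x3 uint8, blue, green, red); there is no depth.
- calibration(name): a dict with "fx", "fy", "cx", "cy" (pixels), "extrinsics" (4x4, takes a point from world to camera coordinates). Camera axes: x right, y down, z forward; pixel columns grow to the right and rows downward; lengths in m; the calibration is good to about 2 mm. A picture is of the moment at which its call begins: read the wrist's pose just before it. calibration takes no time and is no camera call; for the wrist camera it gives the pose at the moment of the call.
- hand_in(): hands the job in, once; it reports no verdict.
The state is a dict: "clock": time; "joint_pos": joint angles; "qvel": joint speeds; "tau": joint torques, N m; "tcp_pos": TCP position; "orientation": TCP orientation; "wrist_force": force on the tool from outside, world axes, zero at the start; "ft_torque": the same for the moment, N m; "finger_gap": finger opening in m.
Only numpy, scipy, OpenCV 4.12 (cv2) and the standard library are available. Lean on these libraries where they do the work, as an engineer would, in place of code of your own. Each camera call takes 0.05 s, during which the arm holds its last target.

## Working session

There is one attempt and no reset: what is moved stays moved. The work goes in short steps, Python scripts to look and compute and a shell command to move; the robot and the scene stay as the last step left them, time stands still between calls to the robot, and variables do not carry over. Pictures are saved under pics/ and viewed, and the job is handed in when it is done.

```bash
mkdir -p pics; ls; python3 - <<'E'
from workcell import *
import cv2,numpy as np
s=get_state();print(s)
for n in("scene","side","wrist"):
    c=calibration(n);print(n,c["fx"],c["cx"],c["cy"],np.round(c["extrinsics"],4).tolist())
    cv2.imwrite(f"pics/{n}0.png",read_camera(n))
E
```

```text
pics
{'clock': 0.0, 'joint_pos': array([-1.44959033e+00,  3.14014145e-01,  4.49651740e-02,  1.30356348e+00,
       -2.53064003e-05,  1.43120839e+00]), 'qvel': array([-0.00079541,  0.0014479 , -0.00023772,  0.00084228, -0.00029502,
       -0.00101799]), 'tau': array([-4.05793280e-04, -4.80623996e+01,  2.98534119e+01,  1.92338869e-02,
       -3.36067421e-05,  5.52788876e-06]), 'tcp_pos': array([ 0.14823345, -0.55536727,  0.4037951 ]), 'orientation': array([-9.08138023e-04,  9.91509944e-01,  1.30027712e-01, -4.30682466e-06]), 'wrist_force': array([0.52976911, 0.23694443, 0.81692963]), 'ft_torque': array([-0.00411304,  0.01859522,  0.05036002]), 'finger_gap': 0.0854681953178113}
scene 565.6392923764885 317.5240685241061 241.93530166149813 [[0.6332, 0.7738, 0.0182, -0.3575], [0.5639, -0.4451, -0.6956, -0.2391], [-0.5301, 0.4507, -0.7182, 1.4464], [0.0, 0.0, 0.0, 1.0]]
side 562.0196124287309 319.18056070533544 240.81628073721572 [[-0.8728, -0.4879, -0.0084, 0.5171], [-0.2788, 0.5128, -0.812, 0.2327], [0.4005, -0.7064, -0.5836, 1.2286], [0.0, 0.0, 0.0, 1.0]]
wrist 351.6475435430464 313.7227205339245 239.97698153882544 [[0.2566, -0.9665, -0.0023, -0.5737], [-0.915, -0.2437, 0.3217, -0.0411], [-0.3115, -0.0805, -0.9468, 0.3802], [0.0, 0.0, 0.0, 1.0]]
```

View pics/scene0.png

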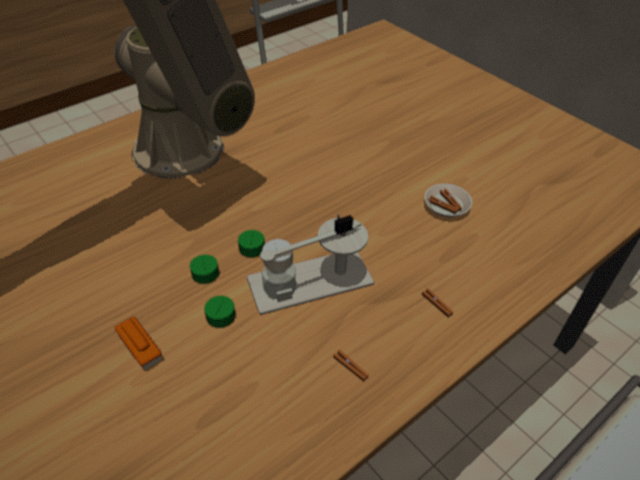

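View pics/side0.png

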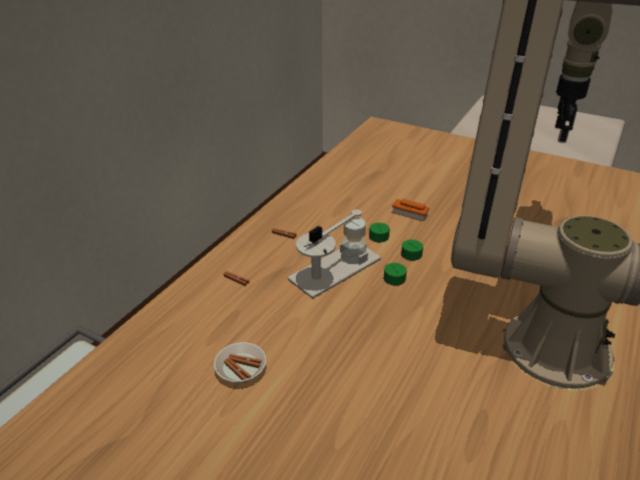

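View pics/wrist0.png

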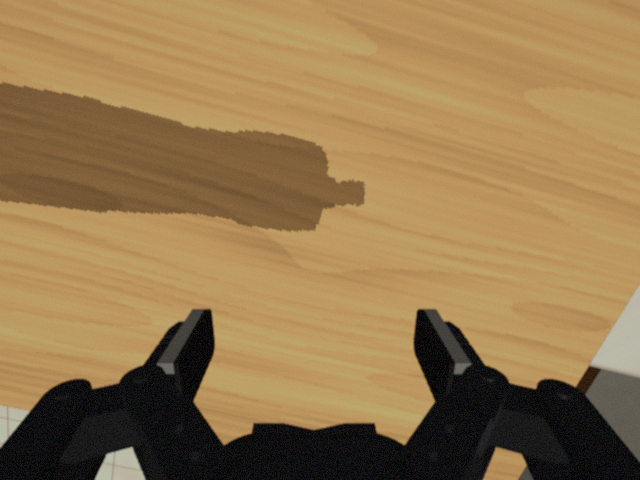

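The scene shows these candidates for the cap: white on the jar (277,250), and green at (251,243), (204,268) and (220,311). I choose the white one. The black knob is at (344,225), the dial at (343,236), the dish at (448,201) and the brush at (138,341). Next I'll check with close crops.

```bash
python3 - <<'E'
import cv2,numpy as np
a=cv2.imread("pics/scene0.png")[205:315,230:390];b=cv2.imread("pics/side0.png")[200:300,280:400]
cv2.imwrite("pics/crop_a.png",cv2.resize(a,(800,550),interpolation=cv2.INTER_CUBIC))
cv2.imwrite("pics/crop_b.png",cv2.resize(b,(720,600),interpolation=cv2.INTER_CUBIC))
E
```

```text
(no output)
```

View pics/crop_a.png

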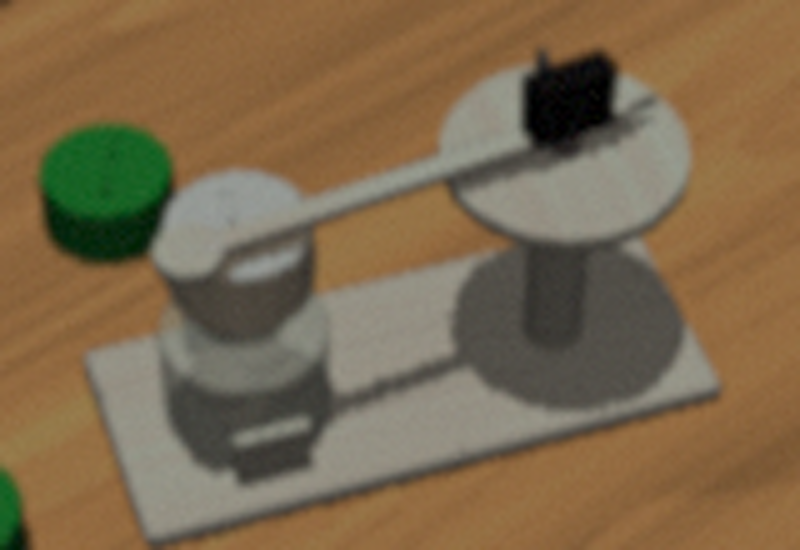

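View pics/crop_b.png

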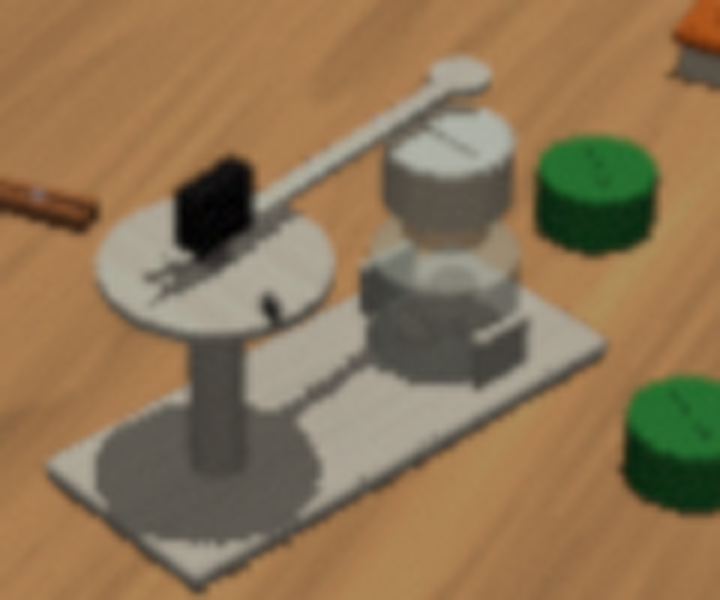

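The crops confirm it: the white cap sits on the glass jar under the keeper arm. The index rib is at side pixel about (325,251). Next I'll fit the caddy pose.

```bash
cat > h.py <<'E'
from workcell import *
import cv2,numpy as np
from scipy.optimize import least_squares
from scipy.spatial.transform import Rotation as R
def proj(n,P,c=None):
    c=c or calibration(n);E=np.array(c["extrinsics"]);q=np.atleast_2d(P)@E[:3,:3].T+E[:3,3]
    return np.c_[c["fx"]*q[:,0]/q[:,2]+c["cx"],c["fy"]*q[:,1]/q[:,2]+c["cy"]]
def loc(p,P):
    P=np.atleast_2d(P);c,s=np.cos(p[2]),np.sin(p[2])
    return np.c_[p[0]+c*P[:,0]-s*P[:,1],p[1]+s*P[:,0]+c*P[:,1],p[3]+P[:,2]]
E
cat > fit.py <<'E'
from h import *
# dial ellipse, corners
S=lambda x,y:(230+x/5-.4,205+y/5-.4)
D=lambda x,y:(280+x/6-.4,200+y/6-.4)
obs=[("scene",(-.05,-.12,.01),S(88,353)),("scene",(.05,-.12,.01),S(150,533)),("scene",(.05,.12,.01),S(720,382)),
("scene",(0,.065,.114),S(566,154)),
("side",(-.05,-.12,.01),D(607,343)),("side",(-.05,.12,.01),D(197,575)),("side",(.05,.12,.01),D(48,462)),
("side",(0,.065,.114),D(215,265)),("side",(0,-.065,.116),D(450,148))]
C={n:calibration(n) for n in("scene","side")}
def f(p):
    return np.concatenate([proj(n,loc(p,P),C[n])[0]-o for n,P,o in obs])
best=None
for yaw in np.arange(-3,3.2,.5):
    r=least_squares(f,[.5,-.05,yaw,0],loss="soft_l1")
    if best is None or r.cost<best.cost:best=r
print(best.x,best.cost);print(np.round(f(best.x).reshape(-1,2),1).tolist())
p=best.x
def key(k):
    def pt(d,z,a): return (d*np.sin(a),.065-d*np.cos(a),z)
    return loc(p,pt(.168,.129,k))
K=loc(p,(0,.065,0))[0];J=loc(p,(0,-.065,0))[0];print("knob",K,"jar",J)
for k in(0,.1,.2,.3):
    P=key(k);print(k,proj("scene",P,C["scene"]),proj("side",P,C["side"]))
E
python3 fit.py
```

```text
[ 0.55279312 -0.01115222 -0.34404046 -0.00281153] 4.846526035370467
[[-1.6, -0.7], [-0.8, 0.9], [0.4, 0.2], [-0.7, -1.1], [0.2, -0.0], [-0.5, 1.3], [-1.4, 0.5], [-0.3, 0.3], [-0.7, -0.9]]
knob [ 0.5747172   0.05003875 -0.00281153] jar [ 0.53086904 -0.07234319 -0.00281153]
0 [[256.81569187 249.25901034]] [[364.7415599  213.58777108]]
0.1 [[259.72832312 255.55322366]] [[359.90994707 211.06648552]]
0.2 [[263.57929824 261.6930618 ]] [[354.72518394 208.83593367]]
0.3 [[268.35155222 267.60110062]] [[349.23408512 206.9082294 ]]
```

```bash
cat >> h.py <<'E'
def tool():
    s=get_state();q=s["orientation"];return s["tcp_pos"],R.from_quat([q[1],q[2],q[3],q[0]])
def row(dw):  # world shift -> tool mm
    p,r=tool();return np.round(r.inv().apply(np.array(dw))*1000,1)
def yaw_y():
    p,r=tool();v=r.apply([0,1,0]);return np.arctan2(v[1],v[0])
E
python3 - <<'E'
from h import *
p,r=tool();E=np.array(calibration("wrist")["extrinsics"])
c=-E[:3,:3].T@E[:3,3];print("cam in tool",r.inv().apply(c-p),"axes",r.inv().as_matrix()@E[:3,:3].T)
print(yaw_y())
for t in([.50,0.05,.404],[.46,.05,.45]):print(row(np.array(t)-p))
E
```

```text
cam in tool [ 0.08259171 -0.00013406  0.03204532] axes [[-1.33071404e-03 -9.46761749e-01 -3.21932323e-01]
 [ 9.99998907e-01 -1.05255424e-03 -1.03808928e-03]
 [ 6.43971992e-04 -3.21933352e-01  9.46762115e-01]]
-1.3099707391777655
[ 496.  -494.2    0.8]
[ 457.3 -504.6  -45.2]
```

```bash
python3 -m crank '[[43,-36,-5,0,0,0,1],[43,-36,-5,0,0,0,1],[43,-36,-5,0,0,0,1],[43,-36,-5,0,0,0,1],[43,-36,-5,0,0,0,1],[43,-36,-5,0,0,0,1],[43,-36,-5,0,0,0,1],[43,-36,-5,0,0,0,1]]' 40
python3 -m crank '[[43,-36,-5,0,0,0,1],[43,-36,-5,0,0,0,1],[43,-36,-5,0,0,0,1],[43,-36,-5,0,0,0,1],[0,0,0,0,0,-10,1],[0,0,0,0,0,-10,1],[0,0,0,0,0,-10,1],[0,0,0,0,0,-10,1]]'
python3 -m crank '[[0,0,0,0,0,-10,1],[0,0,0,0,0,-10,1],[0,0,0,0,0,-2,1],[0,0,0,0,0,0,1],[0,0,0,0,0,0,1],[0,0,0,0,0,0,1],[0,0,0,0,0,0,1],[0,0,0,0,0,0,1]]'
python3 - <<'E'
from h import *
import pickle
c=calibration("wrist");p,r=tool();print(p,yaw_y(),get_state()["joint_pos"])
cv2.imwrite("pics/w1.png",read_camera("wrist"));pickle.dump(c,open("w1.pkl","wb"))
E
```

```text
clock: 1.15
tcp_pos: [0.407, -0.1869, 0.4448]
orientation: [0.0, 0.992, 0.13, 0.0]
wrist_force: [1.2, -0.7, -0.1]
finger_gap: 0.0856
clock: 2.15
tcp_pos: [0.5354, -0.005, 0.4643]
orientation: [-0.0, 0.886, 0.464, -0.0]
wrist_force: [0.1, -0.3, 0.1]
finger_gap: 0.0854
clock: 3.15
tcp_pos: [0.5354, -0.0052, 0.4647]
orientation: [0.0, 0.783, 0.622, -0.0]
wrist_force: [-0.5, 0.3, -0.2]
finger_gap: 0.0857
[ 0.53539875 -0.00515039  0.46470469] -0.22813006862998655 [-1.59570800e-01  2.26014074e-01  7.53140816e-02  1.42003650e+00
 -1.02929658e-04  1.63935560e+00]
```

View pics/w1.png

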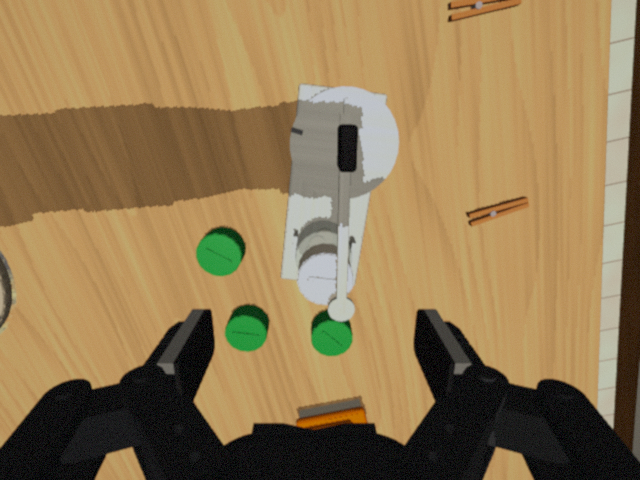

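The wrist view shows the knob top at (348,145), the dial centre at about (344,142), the index at (297,131), the arm tip at (341,309) and the cap top at about (325,278), with three green decoys beside it. I'll zoom in to measure precisely.

```bash
python3 - <<'E'
import cv2
a=cv2.imread("pics/w1.png")[80:200,280:410];b=cv2.imread("pics/w1.png")[225:325,280:380]
cv2.imwrite("pics/c1.png",cv2.resize(a,None,fx=5,fy=5,interpolation=cv2.INTER_CUBIC))
cv2.imwrite("pics/c2.png",cv2.resize(b,None,fx=6,fy=6,interpolation=cv2.INTER_CUBIC))
E
```

```text
(no output)
```

View pics/c1.png

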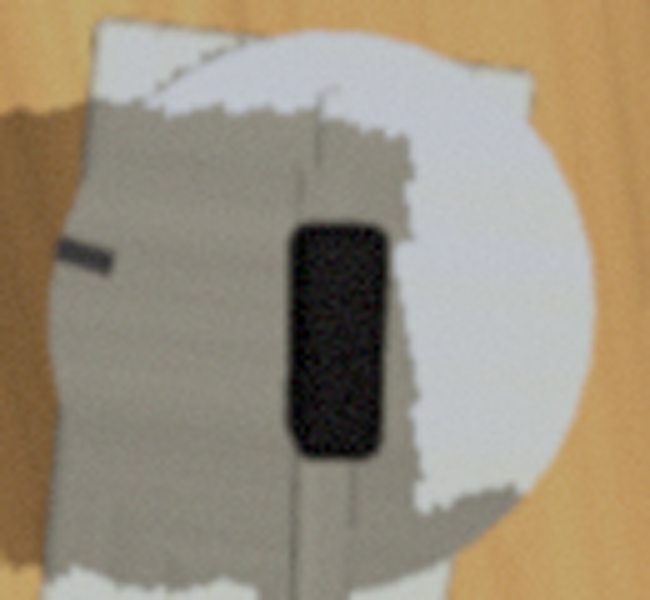

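View pics/c2.png

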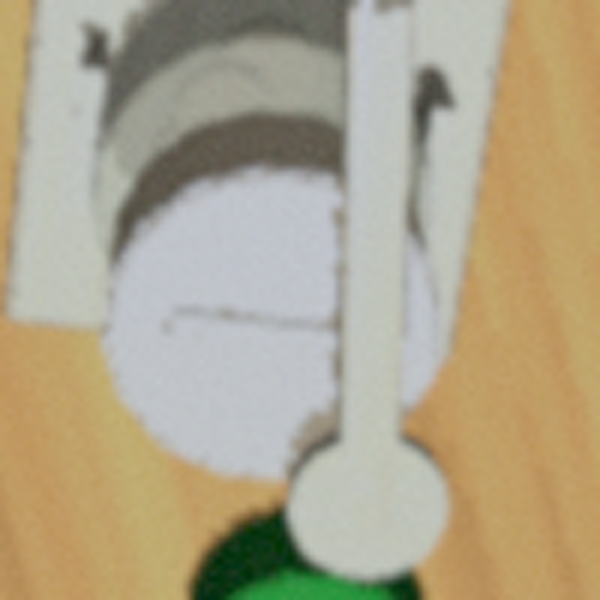

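```bash
cat > m.py <<'E'
from h import *
import pickle
def unproj(c,uv,z):
    E=np.array(c["extrinsics"]);d=E[:3,:3].T@np.array([(uv[0]-c["cx"])/c["fx"],(uv[1]-c["cy"])/c["fy"],1]);o=-E[:3,:3].T@E[:3,3]
    return o+d*(z-o[2])/d[2]
E
python3 - <<'E'
from m import *
c=pickle.load(open("w1.pkl","rb"))
D=unproj(c,(344.7,141.5),.114);K=unproj(c,(347.2,147.8),.156);J=unproj(c,(324.8,278.3),.116);T=unproj(c,(340.9,308.8),.129);I=unproj(c,(296.6,130.8),.122)
arm1=unproj(c,(280+325/5-.4,80+560/5-.4),.129)
for n,v in zip("DKJTIa",(D,K,J,T,I,arm1)):print(n,np.round(v,4))
a=lambda v:np.arctan2(v[1],v[0])
print("yaw caddy",a(D-J)-np.pi/2,np.linalg.norm(D[:2]-J[:2]))
print("arm",a(D-T)-np.pi/2,np.linalg.norm(D[:2]-T[:2]),a(arm1-T)-np.pi/2, "index ang",a(I-D)-np.pi/2, np.linalg.norm((I-D)[:2]))
for u,v in(((340,225),(336,456)),((291,240),(290,440)),((387,240),(381,440))):
    P=unproj(c,(280+u[0]/5,80+u[1]/5),.156);Q=unproj(c,(280+v[0]/5,80+v[1]/5),.156);print("knob",a(P-Q)-np.pi/2)
r1=unproj(c,(280+175/6,225+312/6),.118);r2=unproj(c,(280+330/6,225+326/6),.118);print("cap rib yaw",a(r2-r1))
print("tool x yaw",yaw_y()+np.pi/2)
E
```

```text
D [0.5762 0.0527 0.114 ]
K [0.5742 0.0508 0.156 ]
J [ 0.5309 -0.0704  0.116 ]
T [ 0.54   -0.0999  0.129 ]
I [0.5378 0.071  0.122 ]
a [0.5666 0.0125 0.129 ]
yaw caddy -0.35271301780332287 0.1311656325985128
arm -0.2327561214049947 0.15679061843895065 -0.23247070771008604 index ang 1.1245902448715235 0.04251475147281186
knob -0.21628895758698374
knob -0.2122837037936296
knob -0.22095156979490715
cap rib yaw -0.3281281632024643
tool x yaw 1.3427141701278966
```

```bash
python3 -m crank '[[32,13,0,0,0,0,1],[31.5,12.5,20,0,0,0,0.7],[0,0,40,0,0,0,0.7],[0,0,40,0,0,0,0.7],[0,0,30,0,0,0,0.7],[0,0,20,0,0,0,0.6],[0,0,9.5,0,0,0,0.6],[0,0,0,0,0,0,0.6]]' 40
python3 - <<'E'
from h import *
import pickle
c=calibration("wrist");p,r=tool();print(p,yaw_y(),get_state()["joint_pos"])
cv2.imwrite("pics/w2.png",read_camera("wrist"));pickle.dump(c,open("w2.pkl","wb"))
E
```

```text
clock: 4.2
tcp_pos: [0.5745, 0.0509, 0.3049]
orientation: [-0.0, 0.783, 0.622, -0.0]
wrist_force: [0.3, -0.3, 1.1]
finger_gap: 0.0513
[0.57451593 0.05093044 0.30486618] -0.22797092668026644 [-5.07127419e-02  3.64126477e-01 -1.30716802e-01  1.07685575e+00
 -9.65999517e-05  1.74805444e+00]
```

View pics/w2.png

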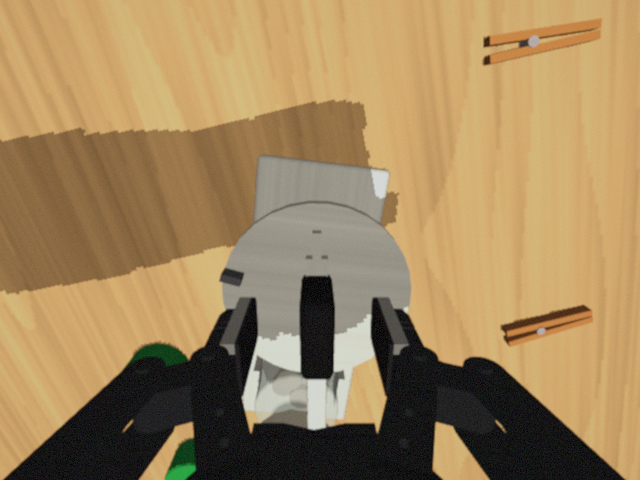

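The bar is at cols 301–333, centred between the fingers at 257 and 372, with the tail pointer at (317,245). I'll close on it.

```bash
python3 -m crank '[[0,0,0,0,0,0,0.3],[0,0,0,0,0,0,0],[0,0,0,0,0,0,0],[0,0,0,0,0,0,0],[0,0,0,0,0,0,0],[0,0,0,0,0,0,0],[0,0,0,0,0,0,0],[0,0,0,0,0,0,0]]' 40
python3 - <<'E'
from h import *
s=get_state();print(s["finger_gap"],s["wrist_force"],s["ft_torque"],yaw_y())
E
```

```text
clock: 5.25
tcp_pos: [0.5752, 0.0509, 0.3062]
orientation: [0.001, 0.783, 0.622, 0.001]
wrist_force: [1.4, -0.7, 5.8]
finger_gap: 0.0134
0.013385331070490352 [ 1.41850013 -0.71297115  5.83585626] [-0.03296797 -0.16872055  0.07350559] -0.22794818345390117
```

```bash
python3 -m crank '[[0,0,-1,0,0,-6,0],[0,0,0,0,0,-10,0],[0,0,0,0,0,-10,0],[0,0,0,0,0,-10,0],[0,0,0,0,0,-10,0],[0,0,0,0,0,-10,0],[0,0,0,0,0,-10,0],[0,0,0,0,0,-4,0]]'
python3 -m crank '[[0,0,0,0,0,-1,0],[0,0,0,0,0,0,0],[0,0,0,0,0,0,0],[0,0,0,0,0,0,0],[0,0,0,0,0,0,0],[0,0,0,0,0,0,0],[0,0,0,0,0,0,0],[0,0,0,0,0,0,0]]'
python3 - <<'E'
from h import *
import pickle
c=calibration("wrist");p,r=tool();print(p,yaw_y(),get_state()["joint_pos"],get_state()["ft_torque"])
im=read_camera("wrist");pickle.dump(c,open("w3.pkl","wb"));cv2.imwrite("pics/w3.png",im)
cv2.imwrite("pics/w3c.png",cv2.resize(im[180:330,220:420],None,fx=4,fy=4,interpolation=cv2.INTER_CUBIC))
for n in("scene","side"):
  i=read_camera(n);cv2.imwrite(f"pics/{n}3.png",i)
E
```

```text
clock: 6.25
tcp_pos: [0.5743, 0.0505, 0.3062]
orientation: [-0.0, 0.283, 0.959, -0.001]
wrist_force: [-0.4, -2.9, 2.2]
finger_gap: 0.0132
clock: 7.25
tcp_pos: [0.5743, 0.0505, 0.3062]
orientation: [-0.0, 0.277, 0.961, -0.001]
wrist_force: [-2.0, -5.4, 4.7]
finger_gap: 0.0131
[0.57434074 0.05052045 0.30620755] 1.0100332350269594 [-0.05114474  0.36276059 -0.12926727  1.07942745 -0.00145037  0.50961873] [-0.9228967   0.42224386 -0.00506534]
```

View pics/w3c.png

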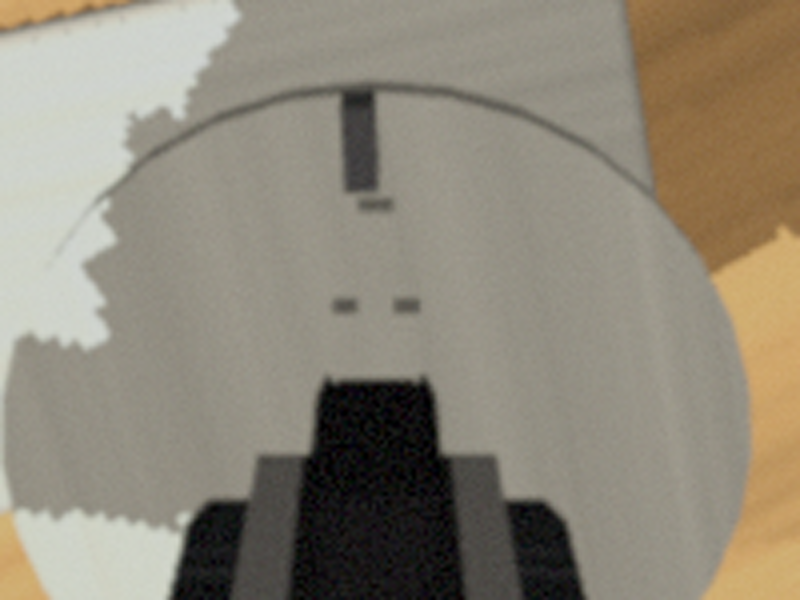

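The pointer tip is at crop (375,203) and the index inner end at (362,188). That is about 1.6 mm, or 0.042 rad, short, and the tool yaw agrees (1.010 against 1.053). I'll turn 2.4° more.

```bash
python3 -m crank '[[0,0,0,0,0,-1.2,0],[0,0,0,0,0,-1.2,0],[0,0,0,0,0,0,0],[0,0,0,0,0,0,0],[0,0,0,0,0,0,0],[0,0,0,0,0,0,0],[0,0,0,0,0,0,0],[0,0,0,0,0,0,0]]'
python3 - <<'E'
from m import *
c=calibration("wrist");p,r=tool();print(p,yaw_y())
im=read_camera("wrist");pickle.dump(c,open("w4.pkl","wb"));cv2.imwrite("pics/w4.png",im)
cv2.imwrite("pics/w4c.png",cv2.resize(im[190:270,270:370],None,fx=7,fy=7,interpolation=cv2.INTER_CUBIC))
E
```

```text
clock: 8.4
tcp_pos: [0.5743, 0.0505, 0.3062]
orientation: [-0.0, 0.257, 0.967, -0.001]
wrist_force: [-2.5, -5.0, 4.7]
finger_gap: 0.0133
[0.57432245 0.05046985 0.30621799] 1.051931269069739
```

View pics/w4c.png

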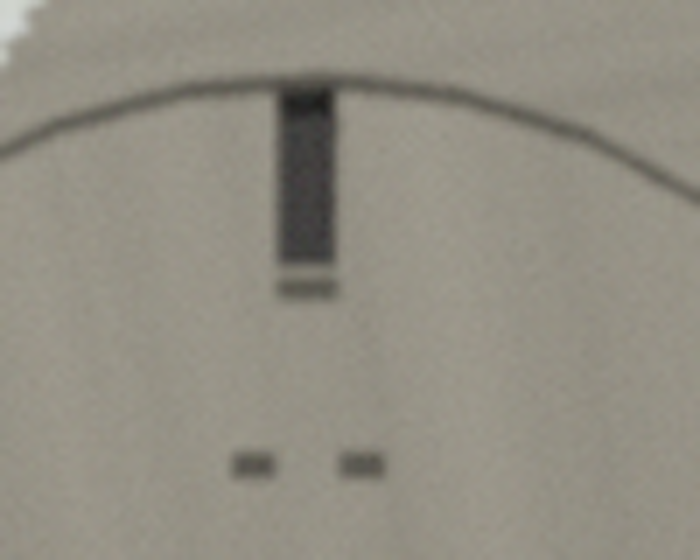

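Pointer (308) and index (307) are collinear. Next I'll release, rise and look from above the cap.

```bash
python3 -m crank '[[0,0,0,0,0,0,0.3],[0,0,0,0,0,0,0.5],[0,0,0,0,0,0,0.5],[0,0,-20,0,0,0,0.5],[0,0,-50,0,0,0,0.5],[0,0,-50,0,0,10,0.7],[0,0,0,0,0,10,1],[0,0,0,0,0,10,1]]'
python3 -m crank '[[0,0,0,0,0,10,1],[0,0,0,0,0,10,1],[0,0,0,0,0,10,1],[0,0,0,0,0,10,1],[0,0,0,0,0,10,1],[0,0,0,0,0,0,1],[0,0,0,0,0,0,1],[0,0,0,0,0,0,1]]'
python3 - <<'E'
from m import *
p,r=tool();print(p,yaw_y())
t=np.array([.545,-.06,.43]);print(row(t-p))
E
```

```text
clock: 9.45
tcp_pos: [0.5748, 0.0512, 0.4271]
orientation: [0.001, 0.5, 0.866, 0.001]
wrist_force: [-0.3, -0.3, -0.5]
finger_gap: 0.0854
clock: 10.45
tcp_pos: [0.5746, 0.051, 0.4262]
orientation: [0.0, 0.817, 0.577, 0.0]
wrist_force: [0.1, 0.6, -0.0]
finger_gap: 0.0851
[0.57461294 0.05102369 0.4261554 ] -0.34146602929399533
[-114.5    9.3   -3.8]
```

```bash
python3 -m crank '[[-40,0,-10,0,0,0,1],[-40,0,-10,0,0,0,1],[0,0,0,0,0,0,1],[0,0,0,0,0,0,1],[0,0,0,0,0,0,1],[0,0,0,0,0,0,1],[0,0,0,0,0,0,1],[0,0,0,0,0,0,1]]'
python3 - <<'E'
from m import *
c=calibration("wrist");p,r=tool();print(p,yaw_y())
im=read_camera("wrist");pickle.dump(c,open("w5.pkl","wb"));cv2.imwrite("pics/w5.png",im)
cv2.imwrite("pics/w5c.png",cv2.resize(im[210:310,260:380],None,fx=6,fy=6,interpolation=cv2.INTER_CUBIC))
E
```

```text
clock: 11.45
tcp_pos: [0.5478, -0.0241, 0.4461]
orientation: [0.0, 0.817, 0.576, -0.0]
wrist_force: [-0.0, -0.6, -1.3]
finger_gap: 0.0854
[ 0.54776819 -0.02407139  0.44608603] -0.34251192065839214
```

View pics/w5.png

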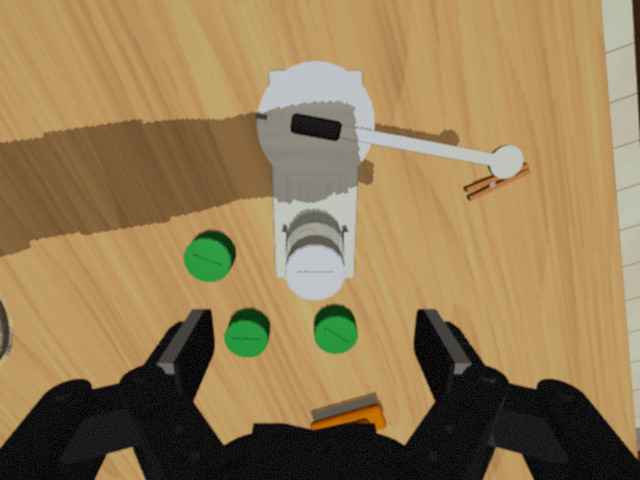

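View pics/w5c.png

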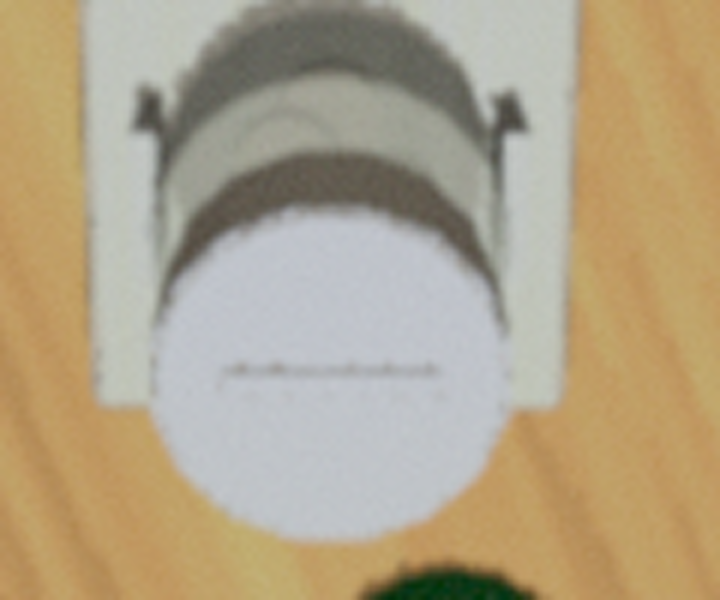

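The keeper is parked to the right (arm tip at (506,161)). The cap is free, centred at about (315,272), with its rib parallel to the jaws.

```bash
python3 - <<'E'
from m import *
c=pickle.load(open("w5.pkl","rb"));J=unproj(c,(314.7,271.7),.116);p,r=tool();print(J);J[2]=.106+.155
print(row(J-p))
print(row(np.array([.5306,-.0713,.261])-p))
I=unproj(c,(260.5,116.5),.122);K=unproj(c,(316,127),.156);print(np.arctan2(*(I-K)[1::-1])-np.pi/2,K)
E
```

```text
[ 0.53144134 -0.07057487  0.116     ]
[-49.2   0.3 185.1]
[-50.1  -0.3 185.1]
1.0606353749558872 [0.57520686 0.04958597 0.156     ]
```

```bash
python3 -m crank '[[-49.7,0,0,0,0,0,1],[0,0,50,0,0,0,1],[0,0,50,0,0,0,1],[0,0,40,0,0,0,1],[0,0,30,0,0,0,1],[0,0,18,0,0,0,1],[0,0,0,0,0,0,1],[0,0,0,0,0,0,1]]'
python3 - <<'E'
from m import *
p,r=tool();print(p,yaw_y(),get_state()["wrist_force"])
cv2.imwrite("pics/w6.png",read_camera("wrist"))
E
```

```text
clock: 12.5
tcp_pos: [0.5314, -0.0713, 0.259]
orientation: [0.001, 0.817, 0.576, 0.0]
wrist_force: [-0.3, 0.2, -0.0]
finger_gap: 0.0854
[ 0.53138781 -0.07132512  0.25902377] -0.34310340602690115 [-0.27785673  0.20613478 -0.00182392]
```

View pics/w6.png

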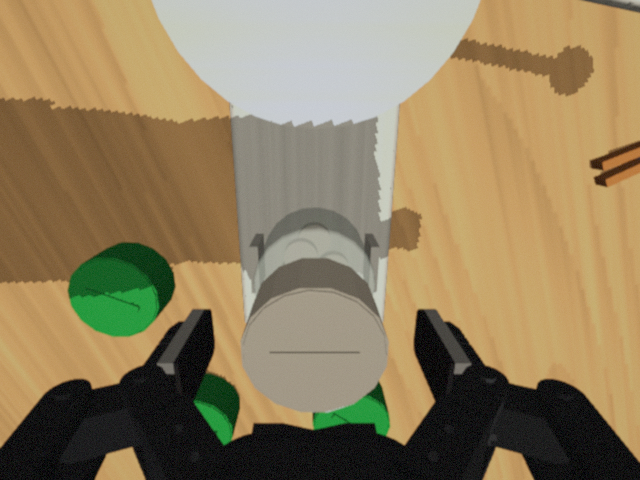

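The cap spans cols 243–387, centred between the pads (212 and 416). Closing now.

```bash
python3 -m crank '[[0,0,0,0,0,0,0.7],[0,0,0,0,0,0,0.5],[0,0,0,0,0,0,0.5],[0,0,0,0,0,0,0.5],[0,0,0,0,0,0,0.5],[0,0,0,0,0,0,0.5],[0,0,0,0,0,0,0.5],[0,0,0,0,0,0,0.5]]' 60
python3 - <<'E'
from m import *
s=get_state();p,r=tool();print(p,yaw_y(),s["wrist_force"],s["ft_torque"],s["finger_gap"])
E
```

```text
clock: 13.55
tcp_pos: [0.5313, -0.0713, 0.2585]
orientation: [0.0, 0.817, 0.576, 0.0]
wrist_force: [1.6, 0.3, 5.1]
finger_gap: 0.0548
[ 0.53133575 -0.07130347  0.2584539 ] -0.3431147238697836 [1.55737628 0.25614408 5.0670862 ] [ 0.0347112  -0.17236989 -0.01917593] 0.054811147077741554
```

```bash
python3 -m crank '[[0,0,1,0,0,0,0.5],[0,0,1,0,0,0,0.5],[0,0,1,0,0,0,0.5],[0,0,1,0,0,0,0.5],[0,0,0.5,0,0,0,0.5],[0,0,0,0,0,0,0.5],[0,0,0,0,0,0,0.5],[0,0,0,0,0,0,0.5]]'
python3 - <<'E'
from m import *
s=get_state();p,r=tool();print(p,yaw_y(),s["wrist_force"],s["ft_torque"],s["finger_gap"])
E
```

```text
clock: 14.55
tcp_pos: [0.5313, -0.0713, 0.2544]
orientation: [0.001, 0.817, 0.576, 0.0]
wrist_force: [-0.8, 0.1, 8.3]
finger_gap: 0.055
[ 0.53132376 -0.071303    0.25439175] -0.3430923413904826 [-0.82614651  0.09040849  8.26064606] [ 0.01865662 -0.01960464  0.02674462] 0.05499511882395097
```

```bash
python3 -m crank '[[0,0,0.7,0,0,0,0.5],[0,0,0.5,0,0,0,0.5],[0,0,0,0,0,0,0.5],[0,0,0,0,0,0,0.5],[0,0,0,0,0,0,0.5],[0,0,0,0,0,0,0.5],[0,0,0,0,0,0,0.5],[0,0,0,0,0,0,0.5]]'
python3 - <<'E'
from m import *
for i in range(3):
  s=get_state();p,r=tool();print(p,s["wrist_force"],s["ft_torque"],s["finger_gap"])
im=read_camera("side")
cv2.imwrite("pics/s7.png",cv2.resize(im[200:290,290:410],None,fx=6,fy=6,interpolation=cv2.INTER_CUBIC))
E
```

```text
clock: 15.55
tcp_pos: [0.5313, -0.0713, 0.2533]
orientation: [0.001, 0.817, 0.576, 0.0]
wrist_force: [-1.0, 0.7, 9.7]
finger_gap: 0.0548
[ 0.53131231 -0.07128723  0.25330848] [-0.99855106  0.67437481  9.68975656] [0.00359654 0.0659537  0.04297833] 0.0548171547547017
[ 0.53131231 -0.07128723  0.25330848] [-0.99855106  0.67437481  9.68975656] [0.00359654 0.0659537  0.04297833] 0.0548171547547017
[ 0.53131231 -0.07128723  0.25330848] [-0.99855106  0.67437481  9.68975656] [0.00359654 0.0659537  0.04297833] 0.0548171547547017
```

View pics/s7.png

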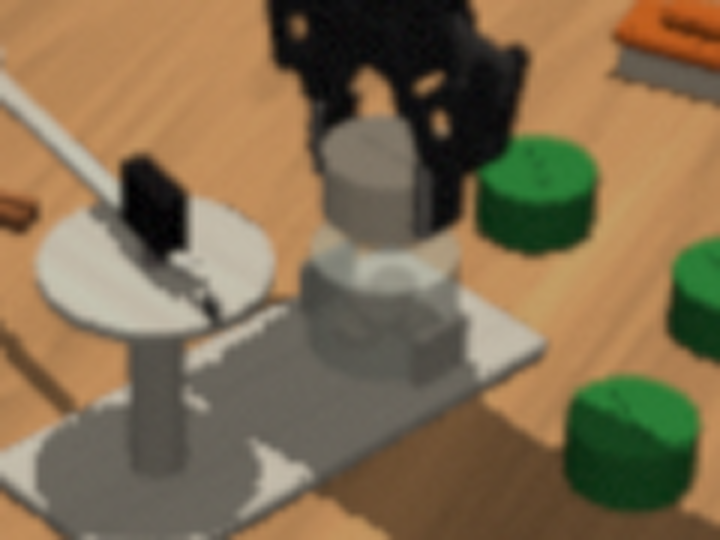

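The side view shows the cap held and pressed about 5.2 mm, with the pointer on the index. I'll twist about 63° CCW.

```bash
python3 -m crank '[[0,0,0,0,0,-4,0.5],[0,0,0,0,0,-5,0.5],[0,0,0,0,0,-5,0.5],[0,0,0,0,0,-5,0.5],[0,0,0,0,0,-5,0.5],[0,0,0,0,0,-5,0.5],[0,0,0,0,0,-4,0.5],[0,0,0,0,0,0,0.5]]'
python3 - <<'E'
from m import *
s=get_state();p,r=tool();print(p,yaw_y(),s["wrist_force"],s["ft_torque"],s["finger_gap"])
im=read_camera("wrist");cv2.imwrite("pics/w8.png",im)
E
```

```text
clock: 16.6
tcp_pos: [0.5315, -0.0714, 0.2534]
orientation: [0.001, 0.62, 0.785, 0.0]
wrist_force: [-0.7, 0.1, 9.2]
finger_gap: 0.0551
[ 0.53149247 -0.07138534  0.25342105] 0.23343782936562713 [-0.7038099   0.11304253  9.16962808] [ 0.01575397 -0.04001579  0.07624857] 0.0550833150853499
```

View pics/w8.png

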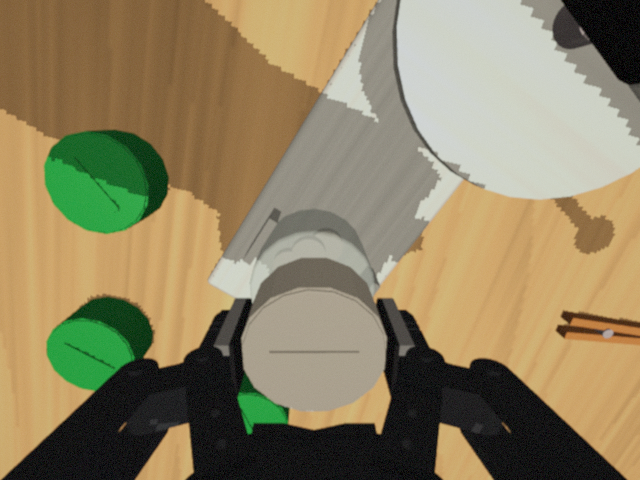

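The rib is still horizontal in the wrist view at (270–358,351), so the cap is turning with the gripper. I'll continue about 31° more.

```bash
python3 -m crank '[[0,0,0,0,0,-4,0.5],[0,0,0,0,0,-5,0.5],[0,0,0,0,0,-5,0.5],[0,0,0,0,0,-5,0.5],[0,0,0,0,0,-5,0.5],[0,0,0,0,0,-5,0.5],[0,0,0,0,0,-2,0.5],[0,0,0,0,0,0,0.5]]'
python3 - <<'E'
from m import *
s=get_state();p,r=tool();print(p,yaw_y(),s["wrist_force"],s["ft_torque"],s["finger_gap"])
im=read_camera("wrist");cv2.imwrite("pics/w9.png",im)
E
```

```text
clock: 17.65
tcp_pos: [0.5313, -0.0712, 0.2533]
orientation: [0.001, 0.388, 0.922, 0.0]
wrist_force: [-0.6, 0.8, 9.5]
finger_gap: 0.0545
[ 0.53129091 -0.07120733  0.25328732] 0.7742869465895276 [-0.61409639  0.76979736  9.54877509] [0.12283207 0.08224481 0.03190951] 0.05450143066366693
```

View pics/w9.png

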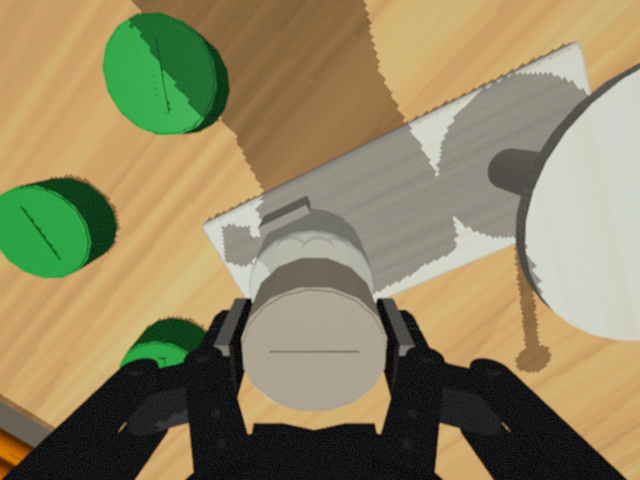

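Turned 1.117 rad with the rib still aligned. I'll lift gently first.

```bash
python3 -m crank '[[0,0,-2,0,0,0,0.5],[0,0,-3,0,0,0,0.5],[0,0,-3,0,0,0,0.5],[0,0,-4,0,0,0,0.5],[0,0,-4,0,0,0,0.5],[0,0,-4,0,0,0,0.5],[0,0,0,0,0,0,0.5],[0,0,0,0,0,0,0.5]]'
python3 - <<'E'
from m import *
s=get_state();p,r=tool();print(p,yaw_y(),s["wrist_force"],s["ft_torque"],s["finger_gap"])
E
```

```text
clock: 18.7
tcp_pos: [0.5309, -0.0712, 0.2723]
orientation: [-0.0, 0.388, 0.922, -0.0]
wrist_force: [0.7, 0.2, 1.1]
finger_gap: 0.0551
[ 0.53085974 -0.07116279  0.27232017] 0.7738988409078504 [0.71371575 0.21753042 1.10340396] [ 0.02955032 -0.0279755  -0.04821388] 0.055054814563614614
```

No snag. I'll continue up to TCP z 0.357.

```bash
python3 -m crank '[[0,0,-10,0,0,0,0.5],[0,0,-15,0,0,0,0.5],[0,0,-20,0,0,0,0.5],[0,0,-20,0,0,0,0.5],[0,0,-15,0,0,0,0.5],[0,0,-5,0,0,0,0.5],[0,0,0,0,0,0,0.5],[0,0,0,0,0,0,0.5]]'
python3 - <<'E'
from m import *
s=get_state();p,r=tool();print(p,yaw_y(),s["wrist_force"],s["ft_torque"],s["finger_gap"],r.apply([0,0,1]))
cv2.imwrite("pics/w10.png",read_camera("wrist"))
a=read_camera("side");cv2.imwrite("pics/side10.png",a)
cv2.imwrite("pics/s10.png",cv2.resize(a[160:300,250:420],None,fx=4,fy=4,interpolation=cv2.INTER_CUBIC))
b=read_camera("scene");cv2.imwrite("pics/scene10.png",b)
E
```

```text
clock: 19.7
tcp_pos: [0.5307, -0.0711, 0.3567]
orientation: [-0.001, 0.388, 0.922, -0.0]
wrist_force: [-0.7, -0.1, -0.6]
finger_gap: 0.055
[ 0.5307276  -0.07112649  0.3567142 ] 0.7738965452839003 [-0.72918495 -0.0878615  -0.63994653] [-0.02276154  0.05097062  0.01240048] 0.05500173175980075 [-1.32986746e-03  3.22757967e-04 -9.99999064e-01]
```

View pics/s10.png

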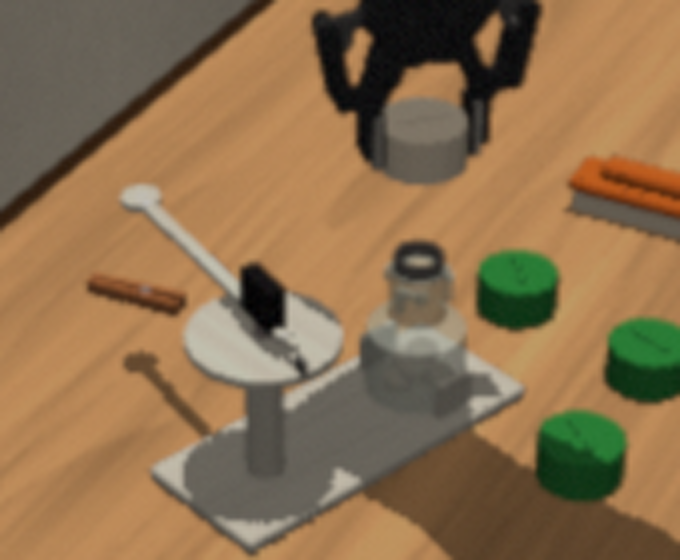

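View pics/scene10.png

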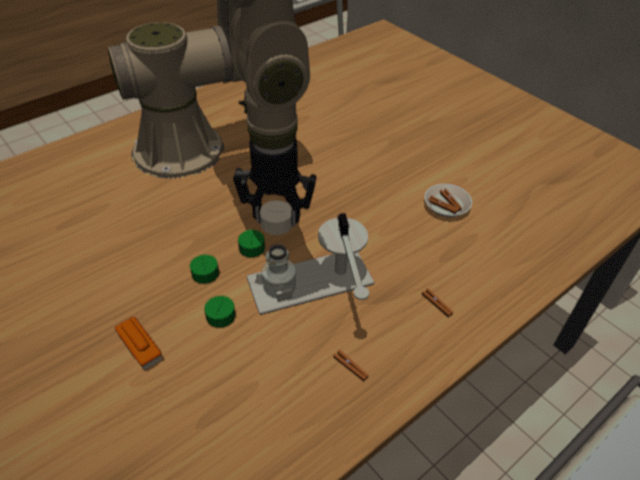

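View pics/w10.png

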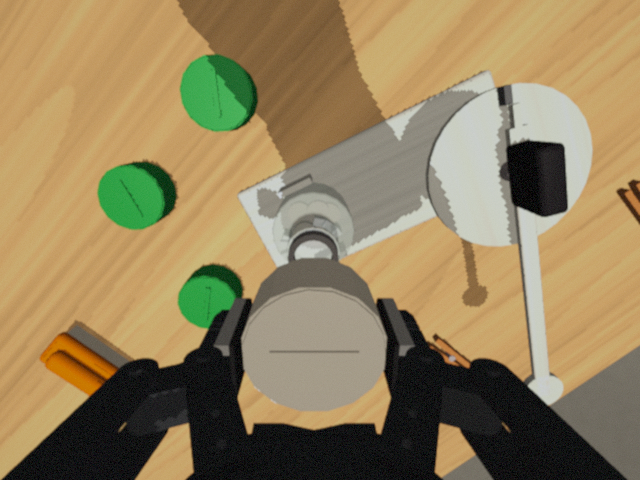

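The cap is held level above the open jar with the seal ring exposed, and the dish, brush and pins are unmoved. One numeric check of height and keeper angle before handing in.

```bash
python3 - <<'E'
from m import *
print("pred cap top side px",proj("side",[.5308,-.0712,.214]),"seen",250+427/4-.4,160+118/4-.4)
c=calibration("wrist")
I=unproj(c,(505.5,96),.122);P=unproj(c,(517,132),.129);T=unproj(c,(545,388),.129)
K=np.array([.5748,.0508])
a=lambda v:np.arctan2(v[1],v[0])
print("index",a(I[:2]-K),np.linalg.norm(I[:2]-K),"arm",a(K-T[:2]),np.linalg.norm(K-T[:2]),"ptr",a(P[:2]-K),np.linalg.norm(P[:2]-K))
im=cv2.imread("pics/w10.png");cv2.imwrite("pics/w10c.png",cv2.resize(im[70:230,420:600],None,fx=4,fy=3.75,interpolation=cv2.INTER_CUBIC)[:600])
E
```

```text
pred cap top side px [[354.86267683 189.14952736]] seen 356.35 189.1
index 2.6969090692236617 0.041974411080443925 arm 2.6191178549506016 0.15246612828678313 ptr 2.738797039002195 0.022939933786755774
```

View pics/w10c.png

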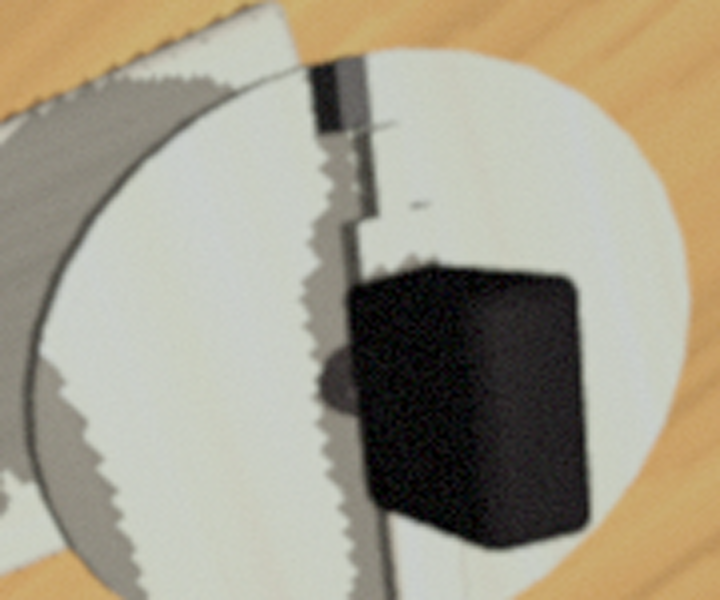

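```bash
python3 - <<'E'
from m import *
c=calibration("wrist");K=np.array([.5748,.0508]);a=lambda v:np.arctan2(v[1],v[0])
I=unproj(c,(508,95),.122)[:2];P=unproj(c,(514.3,103.8),.129)[:2];T=unproj(c,(545.5,387.5),.129)[:2]
print(a(I-K),np.linalg.norm(I-K),a(P-K),np.linalg.norm(P-K),"arm line",a(P-T))
E
```

```text
2.6649424993182573 0.04202826261157841 2.6932827978503395 0.03745547259420065 arm line 2.6356574064463816
```

```bash
python3 - <<'E'
from m import *
im=cv2.imread("pics/w5.png");cv2.imwrite("pics/w5d.png",cv2.resize(im[85:165,240:340],None,fx=7,fy=7,interpolation=cv2.INTER_CUBIC))
c=pickle.load(open("w5.pkl","rb"));a=lambda v:np.arctan2(v[1],v[0])
T=unproj(c,(507,161.5),.129)[:2];A=unproj(c,(375,138.5),.129)[:2];K=np.array([.5748,.0508])
print(a(A-T),a(K-T))
E
```

```text
2.633213668576747 2.6192915019259266
```

View pics/w5d.png

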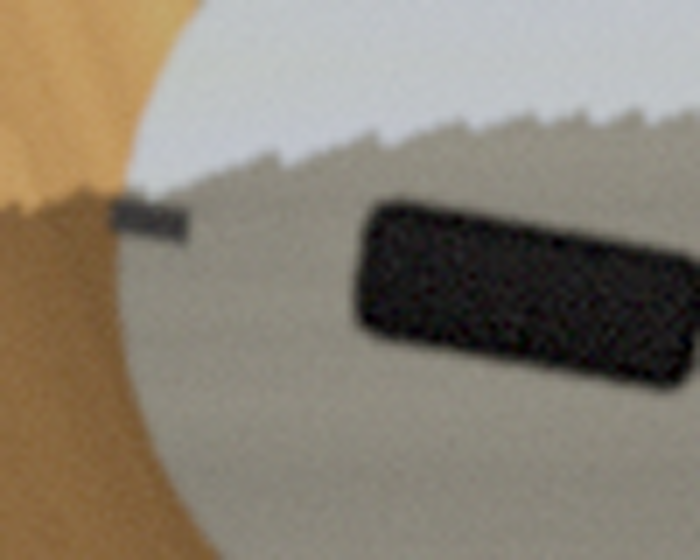

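After release the arm line is at 2.62–2.63 against a target of 2.624, so the keeper stayed at its mark. In this view the bar axis runs parallel to the rib. Handing in.

```bash
python3 -c "
from workcell import *
print(hand_in());s=get_state();print(s['clock'],s['tcp_pos'],s['finger_gap'])"
```

```text
the job is handed in; nothing more can be done
None
the job is handed in; nothing more can be done
```

The job is handed in, about 20 s into the 58 s allowed; no verdict was reported.

**What I did:**
- **Keeper:** I turned the knob counter-clockwise about 73° until the pointer met the index rib, then released it.
- **Cap:** I gripped the white cap and pressed it about 5.2 mm at 9.7 N. I twisted it 1.12 rad counter-clockwise and lifted it straight up.

**Last checks:**
- **Cap pose:** It is level, its underside about 80 mm above the jar mouth. The 55 mm finger gap shows it is still gripped. The side camera agrees with this position to about 1.5 px.
- **Forces:** The highest wrist force I read was about 10 N, and with the cap up it is about 1 N.
- **Keeper at its mark:** While I held the knob, the pointer and rib lined up to within 1 px. After release, the arm direction measured 2.62–2.63 rad against a target of 2.624.
- **Other objects:** The dish, brush and clothespins look unmoved.

**One disagreement:** From the final oblique wrist view, the pointer read 2.69 rad and the rib 2.66. I treated that as perspective error at the image edge, because the closer views agree with each other.

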